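# Count the cycle and unlatch the rack hold-down

## Robot

A 6-joint arm with a two-finger parallel gripper is mounted at the origin on a cart in front of the work surface, level with it; the furniture and walls round the work are solid. World frame = base frame: x ahead of the robot, y to its left, z up, the work surface at z = 0. Lengths are in m, angles in rad, forces in N, time in s.
With the tool pointing down it reaches from about 0.35 to 0.775 m from the base axis. Payload 5.5 kg.
Tool frame: the origin (TCP) lies between the finger pads; the fingertips stand 22 mm ahead of it and the grasp point (between the pads) lies 3 mm ahead of it; z points along the fingers, y is the line along which they close (so a half turn about z gives the same grasp; the last joint's range is limited). The gripper opens to 85 mm and grips with 20 to 120 N. Pads are 22 mm wide; open, the fingers measure 114 mm over their backs; the gripper's body (76 mm by 85 mm) begins 54 mm behind the grasp point. The pads swing forward as they close: fully open they stand 13 mm farther back than shut.
Start: joints at [-1.462, 0.313, 0.046, 1.304, 0, 1.431], TCP at [0.142, -0.557, 0.253] pointing down, gripper open.
Joint ranges: [-2.76, 2.76], [-0.86, 1.69], [-1.03, 1.26], [-2.2, 2.34], [-1.47, 1.5], [-3.14, 3.14]. Speed limits (rad/s): [2.57, 2.57, 3.14, 3.14, 3.14, 3.14].

## Interface

Orientations are given as a unit quaternion [w, x, y, z].
In Python, from workcell import env gives the robot as it stands.
- The arm moves only by the tool pendant, called after "Request:" as a command line: name --argument value ..., lists and objects as JSON in quotes. Schema: {"type":"object","properties":{"segments":{"type":"string"},"aperture":{"type":"number"},"grip_force":{"type":"number"},"only":{"type":"string"},"quiet":{"type":"boolean"},"lines":{"type":"string"}},"required":["segments"],"additionalProperties":false}. segments is a string of 1 to 8 rows, one to a line, with the numbers parted by spaces; each row has 6 numbers: dx, dy, dz in shares of 0.5 m (1.0 is 0.5 m), then a rotation vector rx, ry, rz in shares of 360 degrees (1.0 is 360 degrees); each row is the pose to reach, as a shift and turn from the pose commanded when the call began, along the tool's axes at that moment; what a row does not reach only later rows make up. A row lasts 1/8 s, in which the tool goes at most 0.0625 m and 0.188 rad, less where a joint would pass 70% of its speed; a pose out of reach is approached as far as the arm can. aperture is the finger opening in m, set as the call begins (left out keeps the last). The fingers move at their own pace and stop on an object; grip_force is the grip in N (left out, the last holds). Time passes only in rows, so rows that do not move let the fingers close. The tool returns the time, the measured TCP pose, the force, the opening and the grip force at its end. only (a regular expression) keeps the lines of the reply that match it, lines (a string "A,B") keeps lines A to B, and quiet returns only ok. No shift or turn number may pass 1 either way. Input that does not fit is refused with a message, and nothing moves.
- env.get_state(): the state, without advancing time (a new reading comes with each control period).
- env.read_camera(name): name is "scene" or "top" or "wrist"; returns a dict with "image" (400x640x3 uint8, red, green, blue), "K" (3x3 intrinsics, pixels), "R" (3x3) and "t" (3): a world point X has camera coordinates R X + t. Camera axes: x right, y down, z forward; pixel columns grow to the right and rows downward; lengths in m; the calibration is good to about 2 mm. The wrist camera is an equidistant fisheye: a pixel r from the principal point sees the ray r / f radians off the axis. A picture is of the moment at which its call begins. There is no depth.
- env.hand_in(): hands the job in; it is judged then, once.
The state is a dict: "clock": time; "joint_pos": joint angles; "qvel": joint speeds; "tau": joint torques, N m; "tcp_pos": TCP position; "orientation": TCP orientation; "wrist_force": force on the tool from outside, world axes, zero at the start; "ft_torque": the same for the moment, N m; "finger_gap": finger opening in m; "grip_force": force on a finger pad.
Only numpy, scipy, OpenCV 4.12 (cv2) and the standard library are available. Lean on these libraries where they do the work, as an engineer would, in place of code of your own. Each camera call takes 0.05 s, during which the arm holds its last target. There are 200 camera calls.

## Task

The vial rack on the bench is about to be exchanged. First log the cycle: swing the counter's sprung lever all the way to its stop and let it spring back. Then pull the tab on the hold-down's coupler sideways against its spring to unlock it from the ball stud, lift the hold-down bar off the stud to about 40 degrees, and finish while still holding it up there, leaving the rack and the things around undisturbed.

Things in the scene. Friction and masses are not known exactly. Their poses are not given: they have to be found in the camera images.
- fixture: Hold-down fixture, fixed: aluminium base plate 260 (x) x 150 (y) x 12 mm; origin centre of underside; x runs from ball stud (front, x = -95 mm) to hinge posts (x = +105). A steel bar 24 mm wide, top 72 mm above the worktop, runs along the middle over the rack from the hinge to a grey coupler box (54 x 56 mm, top at 78 mm) over the stud. The latch tab stands on the coupler.
- latch_tab (a point): Centre of the latch tab: upright steel disc 28 mm across, 10 mm thick, flat faces to the fixture's +y and -y, on a 10 mm stem out of the coupler's top. At the start 108 mm above the worktop, 30 mm above the coupler's top, at fixture x = -95, y = 0 mm. Nothing beside it: pinch its flat faces from above. Slides with the latch, rises with the bar.
- latch (a joint): Latch slide, m: 0 locked, 0.014 at its stop. Grows as the tab is pulled to the fixture's +y (left, seen from stud towards hinge). A spring pushes it back: 8 N at 0, 12 N at the stop. Below 0.009 the latch hooks under the stud's head and the bar cannot be lifted; beyond that it is free.
- hold_bar (a joint): Angle of the hold-down bar, rad: 0 lying on the stud, grows as the coupler end is raised, at most 1.1. The hinge is nearly free: the bar (0.45 kg with its latch) falls when let go.
- bar_hinge (a point): Centre of the bar's hinge pin, fixed, 67 mm above the worktop; the pin lies along the fixture's y. The latch tab lies 200 mm in front of it and 41 mm higher when the bar is down.
- counter: Cycle counter, fixed: grey box 62 x 64 mm, 44 mm high, on a thin steel plate 80 x 76 mm, dark window with white drums in its front (-x) face; origin on the underside, near the middle. It stands left or right of the fixture, the timer at the other side. A flat steel lever on its top carries an upright black pin.
- lever_pin (a point): Point on the axis of the lever's upright black pin, 12 mm in diameter, 34 mm long, from 49 to 83 mm above the worktop; this point is 73 mm above it. The pin hangs over in front of the counter's front face and moves with the lever.
- lever_pivot (a point): Point on the lever's vertical pivot axis, fixed, at the height of lever_pin and 60 mm from it.
- counter_lever (a joint): Lever angle, rad: 0 at rest (pin in front of the pivot, 0.5 rad to the counter's +y side of -x), 1.0 at its stop (0.5 rad to the -y side). Grows counter-clockwise seen from above: the pin swings from the counter's left (+y) to its right (-y) across the front. A spring (1.3 N at the pin at rest, 3.8 N at the stop) brings it back to 0 when let go.
- vial_rack: White vial rack 76 x 175 x 36 mm, loose, on the fixture's base under the bar, between two low rails; origin at the centre of its underside. Leave it.
- timer: Grey-white digital timer 62 x 62 x 19 mm, loose; origin at the centre of its underside. Leave it.
- beaker: Glass beaker, 72 mm wide, 91 mm high, loose; origin at the centre of its underside. Leave it.
- fittings_dish: Glass dish of small fittings, 60 mm wide, 14 mm high, loose; origin at the centre of its underside. Leave it.

How it is judged:
On the way, in this order (a step that is already met when the one before it is completed fails the run):
1. the counter's lever is swung to its stop (within 0.12 rad) (value of joint counter_lever above 0.88 rad), for 0.05 s.
2. the counter's lever is let go and has sprung back (within 0.1 rad of rest) (value of joint counter_lever below 0.1 rad and contact force between the fingers and counter below 0.1 N), for 0.1 s.
3. the latch is pulled clear (at least 9 mm) with the bar still down on the stud (value of joint latch above 0.009 m and value of joint hold_bar below 0.06 rad), for 0.05 s.
At the end, for the whole second after the job is handed in: The bar stands still, held up by the fingers (at least 1 N of contact) at 0.5 to 0.95 rad (29 to 54 degrees); the counter's lever is back at rest (below 0.1 rad); the vial rack, timer, beaker and dish are within 15 mm of where they were (value of joint hold_bar between 0.5 and 0.95 rad and velocity of joint hold_bar between -0.1 and 0.1 rad/s and contact force between the fingers and fixture above 1 N and contact force between vial_rack and the fingers below 0.1 N and value of joint counter_lever below 0.1 rad and distance of each of vial_rack, timer, beaker, fittings_dish from where it was at the start of the episode below 0.015 m); the arm keeps its last pose, push and grip.
It fails at once if the vial rack, timer, beaker or dish is shifted by more than 30 mm (distance of any of vial_rack, timer, beaker, fittings_dish from where it was at the start of the episode above 0.03 m).
It also fails if it takes over 54 s, if anything falls off the work surface, if the arm or the gripper's body presses on something with over 40 N, if the wrist force passes 120 N, or if a joint passes its speed limit or range.

## Working session

There is one attempt and no reset: what is moved stays moved. The work goes in short steps, Python scripts to look and compute and a tool call to move; the robot and the scene stay as the last step left them, time stands still between calls to the robot, and variables do not carry over. Pictures are saved under pics/ and viewed, at most 10 in all, crops included, and the job is handed in when it is done.

```bash
ls; mkdir -p pics
```

Run:
```python
from workcell import env
import cv2,numpy as np
for n in ["scene","top"]:
    c=env.read_camera(n); cv2.imwrite(f"pics/{n}0.png",c["image"][:,:,::-1]); print(n,c["K"].tolist(),c["R"].round(4).tolist(),c["t"].round(4).tolist())
s=env.get_state(); print(s["clock"],s["tcp_pos"],s["orientation"])
```

```text
pics
workcell.py
scene [[431.0638632017049, 0.0, 324.9582858226752], [0.0, 431.0638632017049, 205.20775964652842], [0.0, 0.0, 1.0]] [[0.9219, -0.3869, 0.0178], [-0.2727, -0.681, -0.6797], [0.2751, 0.6217, -0.7333]] [-0.5471, 0.1261, 1.0012]
top [[408.5829490029122, 0.0, 327.8607998162676], [0.0, 408.5829490029122, 205.90993328684542], [0.0, 0.0, 1.0]] [[-0.0199, -0.9997, -0.0114], [-0.9932, 0.0211, -0.1144], [0.1146, 0.009, -0.9934]] [-0.1097, 0.5426, 0.9243]
0.1 [ 0.14154888 -0.55686676  0.25250105] [-8.22855355e-04  9.92271281e-01  1.24084761e-01  1.99674888e-05]
```

View pics/scene0.png

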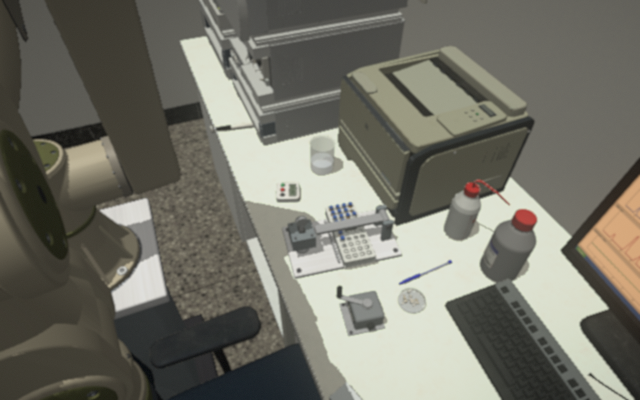

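View pics/top0.png

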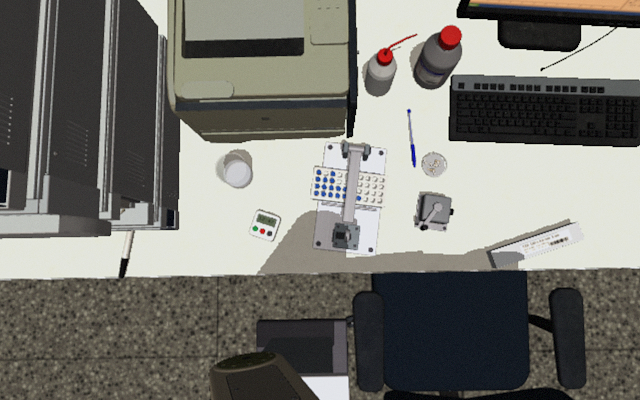

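The counter stands right of the fixture (top ~(435,212)), the timer left (265,225), and the coupler is at ~(345,236) in the top view. I'll zoom in on both views.

Run:
```python
import cv2
a=cv2.imread("pics/top0.png")[135:265,300:470]; b=cv2.imread("pics/scene0.png")[195:340,275:435]
cv2.imwrite("pics/topz.png",cv2.resize(a,None,fx=4.5,fy=4.5,interpolation=cv2.INTER_CUBIC))
cv2.imwrite("pics/scenez.png",cv2.resize(b,None,fx=4,fy=4,interpolation=cv2.INTER_CUBIC))
```

```text
(no output)
```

View pics/topz.png

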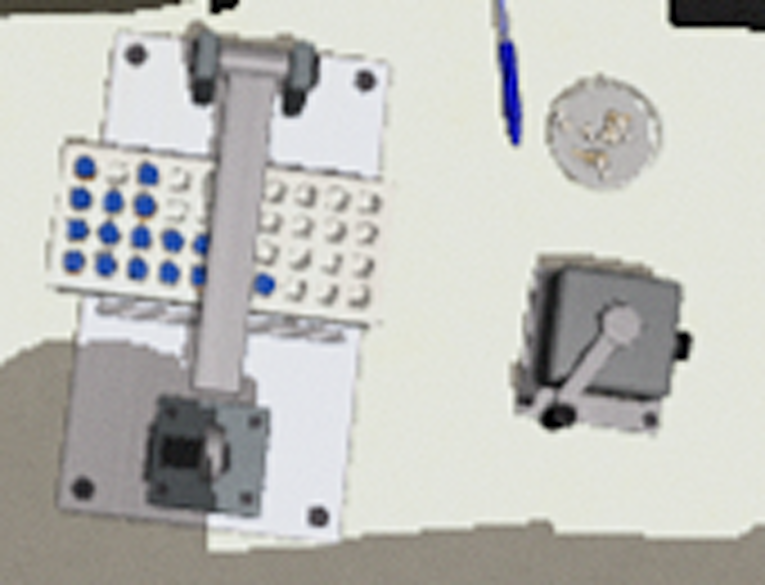

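View pics/scenez.png

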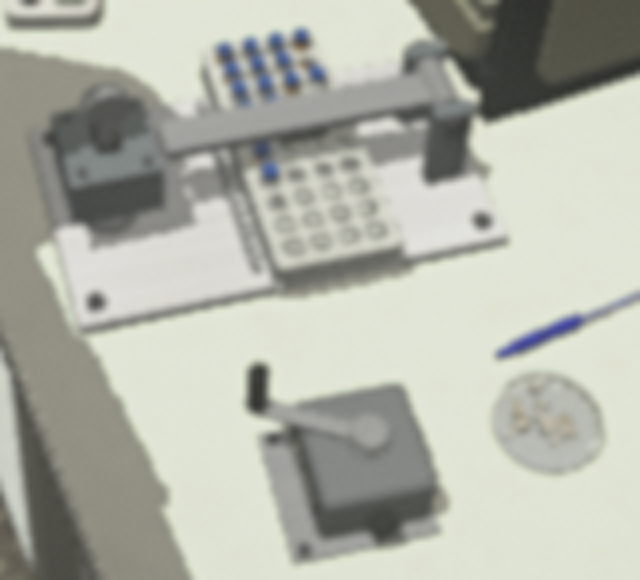

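Zooms: in the top view the lever pin is at topz (558,413), the pivot at (620,325), the tab at ~(216,450), and the base holes at (136,54), (366,80), (84,488), (318,517). In scenez the pin top is at (258,370), its bottom at (257,405), the pivot at (370,430), the tab at ~(104,108), and the holes at (97,302), (482,221).

Create h.py:
```python
import numpy as np, cv2
from workcell import env
C={'scene':None,'top':None}
def cam(n):
    if C[n] is None: C[n]=env.read_camera(n)
    return C[n]
def P(n): c=cam(n); return c["K"]@np.c_[c["R"],c["t"]]
def T(z): return np.array([300,135])+np.array(z)/4.5-.4
def S(z): return np.array([275,195])+np.array(z)/4-.4
def tri(a,b):
    X=cv2.triangulatePoints(P('top'),P('scene'),np.array(a,float).reshape(2,1),np.array(b,float).reshape(2,1)).ravel();return X[:3]/X[3]
def onz(n,p,z):
    c=cam(n); o=-c["R"].T@c["t"]; d=c["R"].T@np.linalg.inv(c["K"])@np.r_[p,1]; return o+d*(z-o[2])/d[2]
def proj(n,X): 
    p=P(n)@np.r_[X,1]; return p[:2]/p[2]
```

Run:
```python
from h import *
np.set_printoptions(precision=4,suppress=True)
for n in C: print(n,-cam(n)["R"].T@cam(n)["t"])
for k,a,b in [("pintop",(558,410),(258,370)),("pivot",(620,325),(370,430)),("tab",(216,450),(104,108)),("holeFR",(318,517),(97,302)),("holeBR",(366,80),(482,221))]:
    X=tri(T(a),S(b)); print(k,X,"reproj",proj('top',X)-T(a))
for z in [(136,54),(366,80),(84,488),(318,517)]: print(onz('top',T(z),.012))
for z in [(97,302),(482,221)]: print('S',onz('scene',S(z),.012))
print("pin z.083", onz('top',T((558,410)),.083),onz('scene',S((258,368)),.083))
print("pivot z.05", onz('top',T((620,325)),.052),onz('scene',S((370,430)),.052))
H=[onz('top',T(z),.012)[:2] for z in [(136,54),(366,80),(84,488),(318,517)]]
c=np.mean(H,0); ax=(H[0]+H[1]-H[2]-H[3])/2; yaw=np.arctan2(ax[1],ax[0]); print("fix",c,yaw,np.linalg.norm(ax))
u=np.array([np.cos(yaw),np.sin(yaw)]); print("tab",c-.095*u,"hinge",c+.105*u)
for n in C: print(n, (proj(n,np.r_[c-.095*u,.108])-([300,135] if n=='top' else [275,195]))*(4.5 if n=='top' else 4))
```

```text
scene [ 0.2633 -0.7483  0.8297]
top [ 0.4308 -0.1294  0.979 ]
pintop [ 0.4853 -0.3306  0.0787] reproj [-0.1363  0.5002]
pivot [ 0.5303 -0.3699  0.053 ] reproj [ 0.0003 -0.0011]
tab [ 0.4671 -0.1617  0.1074] reproj [-0.2282  0.8941]
holeFR [ 0.4373 -0.2182  0.0124] reproj [ 0.015  -0.0582]
holeBR [ 0.6686 -0.2509  0.0137] reproj [-0.1012  0.3324]
[ 0.6869 -0.1282  0.012 ]
[ 0.6698 -0.2514  0.012 ]
[ 0.4547 -0.0962  0.012 ]
[ 0.4372 -0.2182  0.012 ]
S [ 0.4375 -0.218   0.012 ]
S [ 0.6686 -0.2498  0.012 ]
pin z.083 [ 0.4861 -0.33    0.083 ] [ 0.4835 -0.3317  0.083 ]
pivot z.05 [ 0.5304 -0.3702  0.052 ] [ 0.5306 -0.3694  0.052 ]
fix [ 0.5622 -0.1735] -0.1392485028340486 0.23466654956656174
tab [ 0.4681 -0.1603] hinge [ 0.6661 -0.1881]
scene [106.2528 102.9907]
top [210.1956 450.2371]
```

Both views agree: the tab is at (0.468,-0.160,0.108), the pin at (0.485,-0.331) and the pivot at (0.530,-0.370), giving a 60 mm lever. I'll push the pin with the closed fingers along the chord of its arc.

Create d.py:
```python
import sys,numpy as np
from workcell import env
from scipy.spatial.transform import Rotation as Ro
# usage: d.py x y z [yaw of tool y axis (world, mod pi)] -> delta in tool axes
s=env.get_state(); q=s["orientation"]; R=Ro.from_quat([*q[1:],q[0]]).as_matrix()
a=[float(v) for v in sys.argv[1:]]
print("t",s["clock"],"tcp",np.round(s["tcp_pos"],4),"F",np.round(s["wrist_force"],1),"q",np.round(s["joint_pos"],2))
print("yaw_y",np.arctan2(R[1,1],R[0,1]).round(3),"tilt z",R[:,2].round(3))
if len(a)>=3: print("d",(R.T@(np.array(a[:3])-s["tcp_pos"])).round(4))
if len(a)>3: 
    dy=(a[3]-np.arctan2(R[1,1],R[0,1])+np.pi/2)%np.pi-np.pi/2; print("rz",-dy.round(3))
```

```bash
python3 d.py .4884 -.2984 .2 -1.78; python3 d.py .4884 -.2984 .079
```

```text
t 0.2 tcp [ 0.1416 -0.557   0.2527] F [0.2 0.  0.3] q [-1.46  0.31  0.05  1.3   0.    1.43]
yaw_y -1.322 tilt z [-0.     0.001 -1.   ]
d [ 0.3998 -0.1652  0.053 ]
rz 0.458
t 0.2 tcp [ 0.1416 -0.557   0.2527] F [0.2 0.  0.3] q [-1.46  0.31  0.05  1.3   0.    1.43]
yaw_y -1.322 tilt z [-0.     0.001 -1.   ]
d [ 0.3998 -0.165   0.174 ]
```

The rows are not in the units I measure in: shifts go in shares of 0.5 m and turns go in shares of 360 degrees. I convert before sending: 0.4 m / 0.5 = 0.8, 0.35 m / 0.5 = 0.7, 0.458 rad / 6.2832 = 0.0729.

Request:
pendant --segments "0.1 -0.04 0 0 0 0.0159\n0.22 -0.09 0 0 0 0.0318\n0.34 -0.14 0 0 0 0.0477\n0.46 -0.19 0.02 0 0 0.0637\n0.58 -0.24 0.04 0 0 0.0729\n0.7 -0.29 0.08 0 0 0.0729\n0.8 -0.33 0.106 0 0 0.0729\n0.8 -0.33 0.106 0 0 0.0729" --aperture 0 --grip_force 20

```text
clock: 1.2
tcp_pos: [0.4905, -0.2957, 0.1987]
orientation: [-0.001, 0.995, -0.102, -0.001]
wrist_force: [-1.0, -1.1, -0.6]
finger_gap: 0.0002
grip_force: 0.0
```

```bash
python3 d.py .4884 -.2984 .079 -1.78
```

```text
t 1.2 tcp [ 0.4905 -0.2957  0.1987] F [-1.  -1.1 -0.6] q [-0.68  0.33 -0.06  1.18  0.    2.66]
yaw_y -1.775 tilt z [-0.002  0.002 -1.   ]
d [-0.0013  0.0032  0.1197]
rz 0.005
```

To row units: 0.12 m / 0.5 = 0.24, 0.09 m / 0.5 = 0.18.

Request:
pendant --segments "0 0.006 0.08 0 0 0\n0 0.006 0.18 0 0 0\n0 0.006 0.24 0 0 0\n0 0.006 0.24 0 0 0"

```text
clock: 1.7
tcp_pos: [0.4857, -0.3011, 0.078]
orientation: [-0.001, 0.994, -0.105, -0.002]
wrist_force: [0.3, 0.2, -0.2]
finger_gap: 0.0001
grip_force: 0.0
```

```bash
python3 d.py .4884 -.2984 .079 -1.78
```

Run:
```python
from h import *
w=env.read_camera("scene")["image"][195:340,275:435]
cv2.imwrite("pics/s1.png",cv2.resize(w[:,:,::-1],None,fx=4,fy=4,interpolation=cv2.INTER_CUBIC))
```

```text
t 1.7 tcp [ 0.4857 -0.3011  0.078 ] F [ 0.3  0.2 -0.2] q [-0.7   0.42 -0.25  0.91 -0.    2.66]
yaw_y -1.781 tilt z [-0.005  0.003 -1.   ]
d [ 0.0021 -0.0032 -0.001 ]
rz -0.001
```

View pics/s1.png

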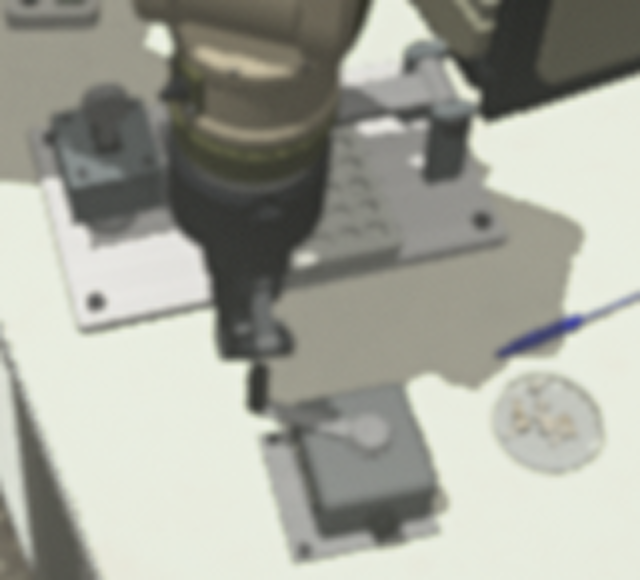

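The closed fingers stand just on the +y side of the pin, at about (255,345), with the pin at (258,385). Now I push along tool +y.

To row units: 0.064 m / 0.5 = 0.128, 0.058 m / 0.5 = 0.116.

Request:
pendant --segments "0.004 0.02 0 0 0 0\n0.004 0.04 0 0 0 0\n0.004 0.06 0 0 0 0\n0.004 0.08 0 0 0 0\n0.004 0.1 0 0 0 0\n0.004 0.116 0 0 0 0\n0.004 0.128 0 0 0 0\n0.004 0.128 0 0 0 0"

```text
clock: 2.75
tcp_pos: [0.4781, -0.3656, 0.0806]
orientation: [-0.0, 0.995, -0.104, 0.002]
wrist_force: [3.9, 3.9, 0.6]
finger_gap: -0.0002
grip_force: 2.5
```

```bash
python3 d.py
```

```text
t 2.75 tcp [ 0.4781 -0.3656  0.0806] F [3.9 3.9 0.6] q [-0.79  0.46 -0.17  0.94  0.    2.56]
yaw_y -1.78 tilt z [ 0.003 -0.    -1.   ]
```

To row units: 0.005 m / 0.5 = 0.01, 0.003 m / 0.5 = 0.006.

Request:
pendant --segments "0 0.006 0 0 0 0\n0 0.01 0 0 0 0\n0 0.01 0 0 0 0"

```text
clock: 3.12
tcp_pos: [0.4776, -0.3697, 0.0806]
orientation: [-0.001, 0.995, -0.104, 0.002]
wrist_force: [5.6, 6.1, 0.6]
finger_gap: -0.0003
grip_force: 3.2
```

```bash
python3 d.py;  python3 - <<'E'
from h import *
w=env.read_camera("scene")["image"][195:340,275:435]; v=env.read_camera("top")["image"][135:265,300:470]
a=cv2.resize(w[:,:,::-1],(400,362),interpolation=cv2.INTER_CUBIC);b=cv2.resize(v[:,:,::-1],(400,306),interpolation=cv2.INTER_CUBIC)
cv2.imwrite("pics/s2.png",np.hstack([a,np.pad(b,((0,56),(0,0),(0,0)))]))
E
```

```text
t 3.125 tcp [ 0.4776 -0.3697  0.0806] F [5.6 6.1 0.6] q [-0.79  0.47 -0.16  0.94  0.    2.56]
yaw_y -1.779 tilt z [ 0.004  0.001 -1.   ]
```

View pics/s2.png

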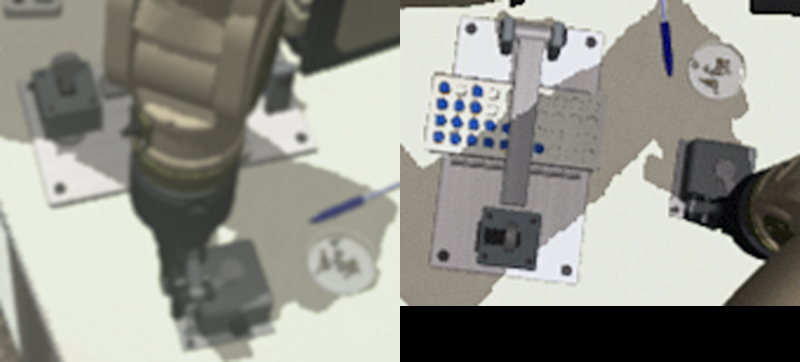

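To row units: 0.003 m / 0.5 = 0.006.

Request:
pendant --segments "0 0.006 0 0 0 0\n0 0.006 0 0 0 0"

```text
clock: 3.48
tcp_pos: [0.4774, -0.3709, 0.0805]
orientation: [-0.002, 0.995, -0.103, 0.002]
wrist_force: [7.7, 10.0, 1.4]
finger_gap: -0.0001
grip_force: 5.7
```

```bash
python3 d.py
```

```text
t 3.475 tcp [ 0.4774 -0.3709  0.0805] F [ 7.7 10.   1.4] q [-0.8   0.47 -0.16  0.94  0.01  2.55]
yaw_y -1.777 tilt z [ 0.005  0.004 -1.   ]
```

The force climbs while the motion stalls, so the lever is at its stop. Now I retreat and let it spring back.

To row units: -0.1 m / 0.5 = -0.2, -0.09 m / 0.5 = -0.18.

Request:
pendant --segments "0 -0.04 0 0 0 0\n0 -0.08 0 0 0 0\n0 -0.12 0 0 0 0\n0 -0.16 0 0 0 0\n0 -0.18 0 0 0 0\n0 -0.18 -0.08 0 0 0\n0 -0.18 -0.2 0 0 0\n0 -0.18 -0.2 0 0 0"

```text
clock: 4.47
tcp_pos: [0.4965, -0.2867, 0.1858]
orientation: [0.003, 0.995, -0.104, 0.004]
wrist_force: [0.6, -0.7, 0.4]
finger_gap: 0.0001
grip_force: 0.0
```

```bash
python3 d.py .468 -.1608 .2 -1.71
```

Run:
```python
from h import *
v=env.read_camera("scene")["image"][195:340,275:435]
cv2.imwrite("pics/s3.png",cv2.resize(v[:,:,::-1],None,fx=4,fy=4,interpolation=cv2.INTER_CUBIC))
```

```text
t 4.475 tcp [ 0.4965 -0.2867  0.1858] F [ 0.6 -0.7  0.4] q [-0.66  0.33 -0.1   1.13 -0.    2.69]
yaw_y -1.78 tilt z [ 0.008 -0.007 -1.   ]
d [-0.0539 -0.1172 -0.0153]
rz -0.07
```

View pics/s3.png

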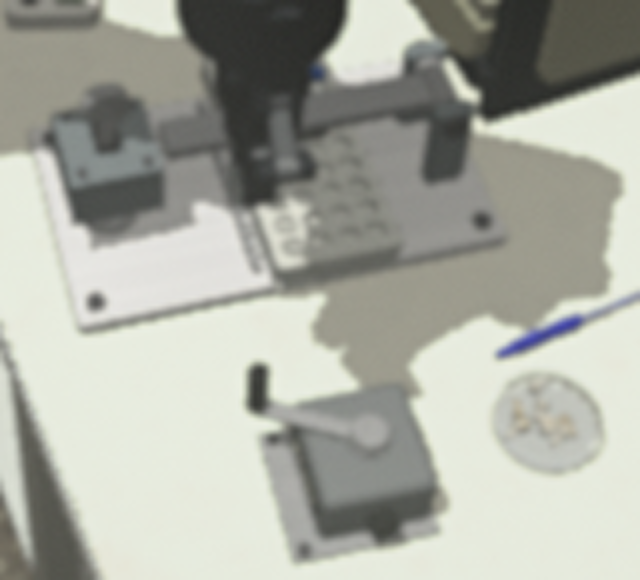

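The lever has sprung back to rest, with its pin at (258,385) as at the start. Next I move over the tab with the fingers at 45 mm.

To row units: -0.117 m / 0.5 = -0.234, -0.09 m / 0.5 = -0.18, -0.07 rad / 6.2832 = -0.0111.

Request:
pendant --segments "-0.026 -0.06 -0.03 0 0 -0.0111\n-0.054 -0.12 -0.03 0 0 -0.0111\n-0.08 -0.18 -0.03 0 0 -0.0111\n-0.108 -0.234 -0.03 0 0 -0.0111\n-0.108 -0.234 -0.03 0 0 -0.0111\n-0.108 -0.234 -0.03 0 0 -0.0111" --aperture 0.045 --grip_force 60

```text
clock: 5.28
tcp_pos: [0.4651, -0.1593, 0.1946]
orientation: [0.0, 0.998, -0.07, -0.0]
wrist_force: [0.4, 0.3, 0.8]
finger_gap: 0.0453
grip_force: 0.0
```

```bash
python3 d.py .4678 -.1608 .111 -1.71
```

```text
t 5.275 tcp [ 0.4651 -0.1593  0.1946] F [0.4 0.3 0.8] q [-0.49  0.18 -0.27  1.12 -0.    2.79]
yaw_y -1.71 tilt z [-0.001 -0.    -1.   ]
d [0.0029 0.0011 0.0836]
rz 0.0
```

To row units: 0.083 m / 0.5 = 0.166, 0.06 m / 0.5 = 0.12.

Request:
pendant --segments "0.006 0.002 0.06 0 0 0\n0.006 0.002 0.12 0 0 0\n0.006 0.002 0.166 0 0 0\n0.006 0.002 0.166 0 0 0\n0.006 0.002 0.166 0 0 0"

```text
clock: 5.9
tcp_pos: [0.4685, -0.1613, 0.1128]
orientation: [0.0, 0.998, -0.07, 0.0]
wrist_force: [0.4, 0.3, 0.4]
finger_gap: 0.0451
grip_force: 0.0
```

```bash
python3 d.py .4678 -.1608 .111 -1.71;  python3 - <<'E'
from h import *
w=env.read_camera("scene")["image"][195:295,265:385]; v=env.read_camera("wrist")["image"]
a=cv2.resize(w[:,:,::-1],(400,333),interpolation=cv2.INTER_CUBIC);b=cv2.resize(v[:,:,::-1],(400,250))
cv2.imwrite("pics/s4.png",np.hstack([a,np.pad(b,((0,83),(0,0),(0,0)))]))
E
```

```text
t 5.9 tcp [ 0.4685 -0.1613  0.1128] F [0.4 0.3 0.4] q [-0.49  0.25 -0.4   0.92 -0.    2.79]
yaw_y -1.711 tilt z [ 0.001 -0.001 -1.   ]
d [-0.0008 -0.0004  0.0018]
rz -0.001
```

View pics/s4.png

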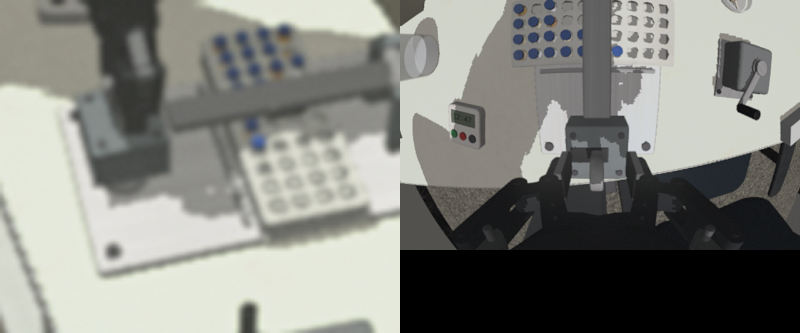

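The wrist view shows the tab at ~(597,175), centred between the fingers at (560,175) and (635,175). Now I close.

To row units: 0.001 m / 0.5 = 0.002.

Request:
pendant --segments "0 0 0.002 0 0 0\n0 0 0.002 0 0 0\n0 0 0.002 0 0 0\n0 0 0.002 0 0 0\n0 0 0.002 0 0 0\n0 0 0.002 0 0 0" --aperture 0 --grip_force 60

```text
clock: 6.75
tcp_pos: [0.4684, -0.1599, 0.1119]
orientation: [-0.0, 0.998, -0.069, 0.001]
wrist_force: [0.8, 4.3, 5.7]
finger_gap: 0.0087
grip_force: 60.3
```

```bash
python3 d.py
```

```text
t 6.75 tcp [ 0.4684 -0.1599  0.1119] F [0.8 4.3 5.7] q [-0.49  0.25 -0.4   0.92  0.    2.79]
yaw_y -1.709 tilt z [ 0.001  0.001 -1.   ]
```

To row units: -0.014 m / 0.5 = -0.028, -0.012 m / 0.5 = -0.024.

Request:
pendant --segments "0 -0.008 0 0 0 0\n0 -0.016 0 0 0 0\n0 -0.024 0 0 0 0\n0 -0.028 0 0 0 0\n0 -0.028 0 0 0 0\n0 -0.028 0 0 0 0"

```text
clock: 7.5
tcp_pos: [0.4699, -0.15, 0.1119]
orientation: [0.004, 0.997, -0.071, -0.0]
wrist_force: [-4.1, -9.9, 2.4]
finger_gap: 0.0092
grip_force: 60.1
```

```bash
python3 d.py
```

```text
t 7.5 tcp [ 0.4699 -0.15    0.1119] F [-4.1 -9.9  2.4] q [-0.47  0.25 -0.41  0.91 -0.01  2.82]
yaw_y -1.712 tilt z [-0.001 -0.008 -1.   ]
```

To row units: -0.003 m / 0.5 = -0.006.

Request:
pendant --segments "0 -0.006 0 0 0 0\n0 -0.006 0 0 0 0\n0 -0.006 0 0 0 0"

```text
clock: 7.88
tcp_pos: [0.4703, -0.1472, 0.112]
orientation: [0.004, 0.997, -0.071, -0.0]
wrist_force: [-3.6, -11.6, 1.6]
finger_gap: 0.009
grip_force: 60.1
```

```bash
python3 d.py
```

```text
t 7.875 tcp [ 0.4703 -0.1472  0.112 ] F [ -3.6 -11.6   1.6] q [-0.46  0.25 -0.41  0.91 -0.01  2.82]
yaw_y -1.712 tilt z [-0.001 -0.008 -1.   ]
```

The latch is about 13 mm out. Now I lift along the hinge arc.

To row units: -0.057 m / 0.5 = -0.114, -0.048 m / 0.5 = -0.096.

Request:
pendant --segments "0.004 0 -0.02 0 0 0\n0.01 0 -0.04 0 0 0\n0.017 0 -0.058 0 0 0\n0.024 0 -0.078 0 0 0\n0.033 0 -0.096 0 0 0\n0.042 0 -0.114 0 0 0\n0.042 0 -0.114 0 0 0"

```text
clock: 8.75
tcp_pos: [0.4902, -0.1497, 0.1678]
orientation: [0.004, 0.997, -0.071, -0.002]
wrist_force: [-1.7, -11.7, -4.9]
finger_gap: 0.0093
grip_force: 58.7
```

```bash
python3 d.py
```

```text
t 8.75 tcp [ 0.4902 -0.1497  0.1678] F [ -1.7 -11.7  -4.9] q [-0.45  0.24 -0.27  1.06 -0.01  2.83]
yaw_y -1.712 tilt z [-0.004 -0.007 -1.   ]
```

To row units: -0.062 m / 0.5 = -0.124, 0.052 m / 0.5 = 0.104.

Request:
pendant --segments "0.01 0 -0.018 0 0 0\n0.022 0 -0.035 0 0 0\n0.034 0 -0.051 0 0 0\n0.046 0 -0.067 0 0 0\n0.074 0 -0.096 0 0 0\n0.104 0 -0.124 0 0 0\n0.104 0 -0.124 0 0 0\n0.104 0 -0.124 0 0 0"

```text
clock: 9.75
tcp_pos: [0.5419, -0.1572, 0.2296]
orientation: [0.004, 0.997, -0.071, -0.001]
wrist_force: [-2.1, -11.3, -2.8]
finger_gap: 0.0089
grip_force: 58.8
```

```bash
python3 d.py;  python3 - <<'E'
from h import *
w=env.read_camera("scene")["image"][140:340,240:440]; v=env.read_camera("top")["image"][100:270,220:470]
a=cv2.resize(w[:,:,::-1],(400,400),interpolation=cv2.INTER_CUBIC);b=cv2.resize(v[:,:,::-1],(400,272),interpolation=cv2.INTER_CUBIC)
cv2.imwrite("pics/s5.png",np.hstack([a,np.pad(b,((0,128),(0,0),(0,0)))]))
E
```

```text
t 9.75 tcp [ 0.5419 -0.1572  0.2296] F [ -2.1 -11.3  -2.8] q [-0.42  0.3  -0.03  1.24 -0.01  2.86]
yaw_y -1.712 tilt z [-0.003 -0.007 -1.   ]
```

View pics/s5.png

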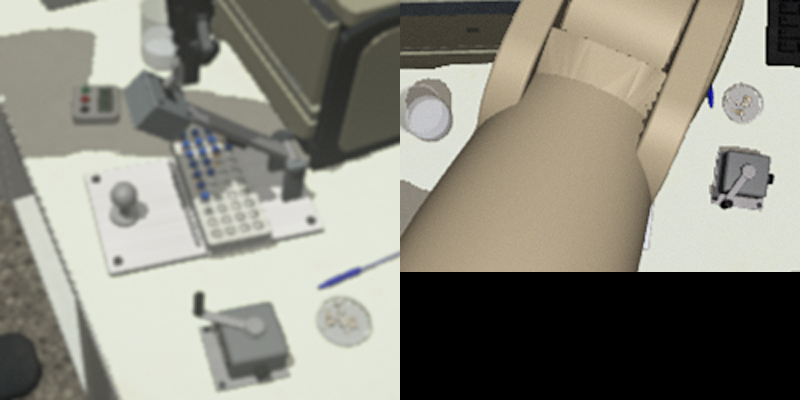

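The bar is up at about 40° with its coupler at (160,100), clear of the stud at (125,200). The lever is at rest, and the rack, timer and dish are in place. I'll let it settle briefly and hand in.

Request:
pendant --segments "0 0 0 0 0 0\n0 0 0 0 0 0\n0 0 0 0 0 0\n0 0 0 0 0 0"

```text
clock: 10.35
tcp_pos: [0.5419, -0.1572, 0.2296]
orientation: [0.004, 0.997, -0.071, -0.001]
wrist_force: [-2.2, -11.4, -2.2]
finger_gap: 0.0092
grip_force: 58.8
```

```bash
python3 -c "
from workcell import env
print(env.hand_in())"
```

```text
the job is handed in; nothing more can be done
None
```

I handed the job in at about 10 s: the lever went to its stop and sprang back, the latch was pulled about 13 mm, and the bar is held at about 40° with nothing nearby visibly moved; the hand-in gave no verdict.

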